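# Light the lantern on the display stand

### The arm

A 6-joint arm with a two-finger parallel gripper is mounted at the origin on the work surface. World frame = base frame: x ahead of the robot, y to its left, z up, the work surface at z = 0. Lengths are in mm, angles in rad, forces in N, time in s.
With the tool pointing down it reaches from about 325 to 900 mm from the base axis. Payload 6.1 kg.
Tool frame: the origin (TCP) lies midway between the tips of the shut fingers; the grasp point (between the pads) lies 19 mm behind it; z points along the fingers, y is the line along which they close (so a half turn about z gives the same grasp; the last joint's range is limited). The gripper opens to 85 mm and grips with 20 to 120 N. Pads are 22 mm wide; open, the fingers measure 114 mm over their backs; the gripper's body (76 mm by 85 mm) begins 54 mm behind the grasp point. The pads swing forward as they close: fully open they stand 13 mm farther back than shut.
Start: joints at [0.984, 0.22, 1.526, -0, 1.395, -0.126], TCP at [277.913, 559.804, 231.3] pointing down, gripper open.
Joint ranges: [-2.98, 2.98], [-0.91, 2.08], [0.09, 2.57], [-1.24, 4.39], [0.2, 2.65], [-2.68, 2.68]. Speed limits (rad/s): [2.57, 2.57, 3.01, 3.14, 3.14, 3.14].

### API

Orientations are given as a unit quaternion [x, y, z, w].
In Python, from cell import get_obs, read_camera, camera_info, sign_off, silhouettes, place_of gives the robot as it stands.
- The arm moves only by the shell command python3 -m creep 'ROWS'. ROWS is JSON, a list of rows, each an object of numbers: "x", "y", "z": the shift along the world's x, y, z each as a share of 50 mm, from -1 to 1; "ax", "ay", "az": the turn, a rotation vector about the world's x, y, z each as a share of 8 degrees, from -1 to 1; "fingers": the opening in per cent of the stroke, from 0 (shut) to 100 (fully open). In form: [{"x": .., "y": .., "z": .., "ax": .., "ay": .., "az": .., "fingers": ..}, ...]. A call has 1 to 5 rows; each row shifts and turns the commanded pose from where the row before left it; what a row does not reach is not made up. A row lasts 1/8 s, in which the tool goes at most 62.5 mm and 10.7 degrees, less where a joint would pass 70% of its speed; a pose out of reach is approached as far as the arm can. A call with a number of a shift or a turn outside -1 to 1 is refused whole. A call with a gripper value outside its range is refused whole. The fingers move at their own pace and stop on an object; the grip force is fixed at half the most. Time passes only in rows, so rows that do not move let the fingers close. It gives the time, the measured TCP pose, the force, the opening and the grip force at its end, in the units of the state.
- get_obs(): the state, without advancing time (a new reading comes with each control period).
- read_camera(name): name is "scene" or "top" or "wrist"; returns the picture (400x640x3 uint8, red, green, blue); there is no depth.
- camera_info(name): a dict with "K" (3x3 intrinsics, pixels), "rvec" (rotation vector, rad) and "tvec" (3), from world to camera coordinates, as OpenCV has them. Camera axes: x right, y down, z forward; pixel columns grow to the right and rows downward; lengths in mm; the calibration is good to about 2 mm. A picture is of the moment at which its call begins: read the wrist's pose just before it. camera_info takes no time and is no camera call; for the wrist camera it gives the pose at the moment of the call.
- sign_off(): hands the job in; it is judged then, once.
Trained networks look in the newest picture that a camera, given by its name, has taken for a name from the list of things; names that differ only in an ending like _2 or _b are one class to them, and where a whole thing is asked for, a point or a joint stands for the part that bears it (a point fixed in the world has none). Each returns a list of dicts, best first, with "p" (0 to 1); they miss things now and then, are a little off and sometimes report something else, mostly with a low value. They report only what shows in the picture. A call takes as long as a camera call. They do not tell look-alikes from the thing itself.
- silhouettes(camera, name): "mask" (400x640 bool, what is visible of it).
- place_of(camera, name): "location" ([x, y, z] in mm, in world coordinates, good to about 4 mm: a listed point, or the origin of a listed thing).
The state is a dict: "t": time; "joint_positions": joint angles; "qd": joint speeds; "tau": joint torques, N m; "eef_pos": TCP position; "eef_rot": TCP orientation; "contact_force": force on the tool from outside, world axes, zero at the start; "torque": the same for the moment, N m; "opening": opening from 0.0 (shut) to 1.0 (fully open); "grasp_force": force on a finger pad.
Only numpy, scipy, OpenCV 4.12 (cv2) and the standard library are available. Lean on these libraries where they do the work, as an engineer would, in place of code of your own. Each camera call takes 0.05 s, during which the arm holds its last target. There are 200 camera calls.

### The job

Set the lantern down gently in the middle of the round wooden display stand while the dimmer lever is still in its low, off position. Then swing the dimmer's lever until it is in line with the preset tab on the dimmer's scale plate, and leave it there. Do not shift the preset tab, and do not disturb the wooden tree, the brass bell or the tin.

Things in the scene. Friction and masses are not known exactly. Their poses are not given: they have to be found in the camera images.
- lantern: square lantern, dark steel and glass, loose, 0.2 to 0.4 kg, 160 mm tall: foot 70 x 70 x 10 mm, glass body, roof plate 76 x 76 mm from 94 to 103 mm above the underside, a 54 x 54 mm roof step up to 116 mm, then a square cap (chimney) 30 x 30 mm from 116 to 160 mm, which is the place to grip it. Origin: centre of the underside; z up; x and y are square to its faces. It stands upright on the counter at any small yaw.
- lantern_cap (a point): grip point in the lantern's cap, on its vertical axis, 142 mm above the underside; axes as the lantern's
- stand: fixed round wooden display stand, 120 mm diameter, flat top 40 mm above the counter; origin: centre of its underside; z up. A small dark spotlight 115 mm tall is fixed to it, 118 mm from its centre along its +x. The stand and the dimmer change sides between starts: one is on the left, the other on the right.
- dimmer: fixed grey dimmer box on the counter, 200 mm (x) x 95 mm (y) x 48 mm tall; origin: centre of its underside on the counter; z up. The lever swings in its xz plane about a pivot parallel to its y axis. An upright aluminium scale plate (a fan of radius 78 mm about the pivot) stands 14 mm to the +y side of the lever, and the preset tab lies on the far side of that plate.
- lever_pivot (a point): point on the lever's hinge axis, 50 mm above the dimmer's underside, at the dimmer's x = 0, y = 0; its axes turn with the lever. Lever and preset tab are in line when the x axes of this point and of tab_end are parallel.
- lever_grip (a point): middle of the lever's grip bar: a round black bar 16 mm in diameter, parallel to the hinge axis, 115 mm from it; the bar reaches sideways from the steel lever arm (16 x 10 mm, at the dimmer's y = 0) to y = -92 mm; this point is at the dimmer's y = -50 mm. Axes turn with the lever. Bar height above the counter is 50 mm + 115 mm x cos(lever angle from vertical).
- lever (a joint): lever angle in rad, 0 to 1.8: at 0 (off) the lever leans 0.9 rad from vertical towards the dimmer's -x, at 0.9 it is upright, at 1.8 it leans 0.9 rad towards +x. Starts at 0 to 0.25; still counts as off below 0.4. Friction (about 0.35 N m, some 3 N at the bar) makes it stay where it is left.
- tab (a joint): angle in rad of the preset tab on the same scale and the same hinge axis as the lever: the lever is in line with the tab when lever equals tab. 0.7 to 1.5, differs each time. Very stiff; must not be moved.
- tab_end (a point): point near the outer end of the preset tab (a radial steel blade with a dark end 18 x 12 mm, outermost point 102 mm from the hinge axis); this point is 100 mm from the hinge axis, at the dimmer's y = +26 mm. Axes turn with the tab.
- tree: loose turned wooden tree ornament, 160 mm tall, 84 mm across, bystander; origin: centre of its underside
- bell: loose brass bell, 86 mm tall, 84 mm across, bystander; origin: centre of its underside
- tin: loose plain round red tin, 80 mm in diameter, 65 mm tall, bystander; origin: centre of its underside
Mind the look-alikes: they are no part of the job. Leave any pink look-alike of the lantern alone.

How it is judged (in metres and radians):
On the way, in this order (a step that is already met when the one before it is completed fails the run):
1. the lantern stands upright and released in the middle of the stand, the lever still off (below 0.4 rad) (horizontal distance between lantern and stand below 0.02 m and z of lantern in the frame of stand between 0.034 and 0.046 m and angle between lantern's own z axis and vertical below 0.1 rad and contact force between the fingers and lantern below 0.2 N and linear speed of lantern below 0.03 m/s and value of joint lever below 0.4 rad), for 0.2 s.
2. the lever is in line with the preset tab, within 0.08 rad (angle between the x axis of lever_pivot and the x axis of tab_end, either way round below 0.08 rad), for 0.2 s.
At the end, for the whole second after the job is handed in: The lantern rests upright on the stand's top, its axis within 20 mm of the stand's centre, and the lever rests within 0.08 rad (4.6 degrees) of the line of the preset tab (horizontal distance between lantern and stand below 0.02 m and z of lantern in the frame of stand between 0.034 and 0.046 m and angle between lantern's own z axis and vertical below 0.1 rad and linear speed of lantern below 0.03 m/s and angle between the x axis of lever_pivot and the x axis of tab_end, either way round below 0.08 rad and velocity of joint lever between -0.05 and 0.05 rad/s); the robot touches nothing.
It fails at once if the lantern is dropped: it moves faster than 0.45 m/s while the fingers do not hold it (contact force between the fingers and lantern below 0.2 N and linear speed of lantern above 0.45 m/s).
It fails at once if the lantern is tipped over (more than 0.6 rad) (angle between lantern's own z axis and vertical above 0.6 rad).
It fails at once if the preset tab is shifted by more than 5 mm at its end (distance of tab_end from where it was at the start of the episode above 0.005 m).
It fails at once if the tree, the bell or the tin is shifted by more than 30 mm or tipped over (distance of any of tree, bell, tin from where it was at the start of the episode above 0.03 m or angle between any of tree, bell, tin's own z axis and vertical above 0.5 rad).
It also fails if it takes over 56 s, if anything falls off the work surface, if the arm or the gripper's body presses on something with over 40 N, if the wrist force passes 120 N, or if a joint passes its speed limit or range.

## Working session

There is one attempt and no reset: what is moved stays moved. The work goes in short steps, Python scripts to look and compute and a shell command to move; the robot and the scene stay as the last step left them, time stands still between calls to the robot, and variables do not carry over. Pictures are saved under pics/ and viewed, at most 10 in all, crops included, and the job is handed in when it is done.

```bash
mkdir -p pics; python3 - <<'E'
from cell import *
import cv2
o=get_obs(); print(o['t'],o['eef_pos'],o['eef_rot'],o['opening'])
for c in ['scene','top']:
    im=read_camera(c); cv2.imwrite(f'pics/{c}0.png',im[...,::-1])
    for n in ['lantern','lantern_cap','stand','dimmer','lever_pivot','lever_grip','tab_end','tree','bell','tin']:
        print(c,n,[( [round(v) for v in d['location']],round(d['p'],2)) for d in place_of(c,n)[:4]])
E
```

```text
0.0 [277.58933428 559.28966599 230.19245728] [ 2.28370005e-01  9.73573920e-01 -9.21557353e-04 -3.36617300e-04] 0.9958738195352664
scene lantern [([568, 10, 1], 0.9), ([428, -14, -4], 0.69), ([576, -123, 0], 0.67)]
scene lantern_cap [([433, -12, 145], 0.91), ([578, -122, 140], 0.88), ([566, 5, 140], 0.73)]
scene stand [([528, 252, 0], 0.81)]
scene dimmer [([519, -281, 0], 0.73)]
scene lever_pivot [([569, 10, 140], 0.46)]
scene lever_grip [([434, -320, 130], 0.58), ([568, 10, 141], 0.48)]
scene tab_end [([561, -260, 142], 0.68)]
scene tree [([738, -117, 3], 0.84)]
scene bell [([757, 83, -5], 0.78)]
scene tin [([717, 204, -4], 0.7)]
top lantern [([578, -123, 0], 0.83), ([566, 7, 1], 0.82), ([435, -19, -1], 0.77), ([737, -116, -2], 0.63)]
top lantern_cap [([566, 6, 144], 0.84), ([432, -12, 140], 0.66), ([577, -126, 144], 0.65), ([565, -263, 139], 0.49)]
top stand [([528, 253, -1], 0.73)]
top dimmer [([520, -280, -1], 0.77)]
top lever_pivot [([520, -282, 48], 0.54), ([710, 200, 6], 0.48)]
top lever_grip [([433, -318, 133], 0.66)]
top tab_end [([522, -280, -2], 0.67), ([566, -261, 138], 0.58), ([761, 81, 2], 0.49)]
top tree [([743, -113, 1], 0.68)]
top bell [([519, -278, 0], 0.74), ([763, 79, 2], 0.7)]
top tin [([711, 201, 1], 0.74)]
```

View pics/scene0.png

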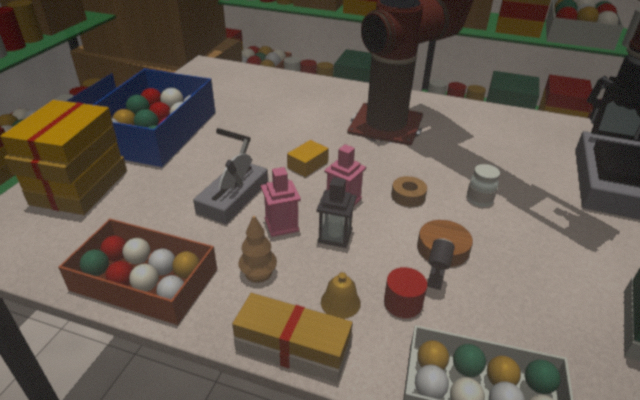

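View pics/top0.png

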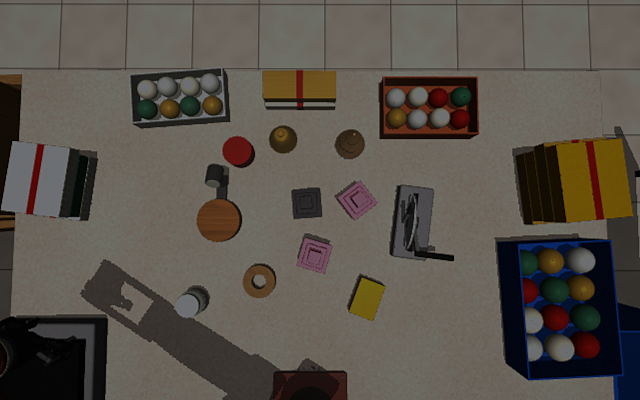

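The dark lantern is at top-image pixel (307,203). The pink look-alikes are at (356,200) and (314,253), the stand at (219,220) and the dimmer at (412,222), with its bar at the lower right, (435,256). Next I measure the yaws.

```bash
cat > h.py <<'E'
from cell import *
import cv2, numpy as np
def plane(c,px,z):
    i=camera_info(c); R,_=cv2.Rodrigues(np.array(i['rvec'],float)); t=np.array(i['tvec'],float).ravel()
    p=np.array(px,float).reshape(-1,2); d=(R.T@np.linalg.inv(np.array(i['K']))@np.c_[p,np.ones(len(p))].T).T
    C=-R.T@t; return C+d*((z-C[2])/d[:,2])[:,None]
E
python3 - <<'E'
from h import *
read_camera('top')
for n,z in [('lantern',103),('dimmer',48),('stand',40)]:
    for d in silhouettes('top',n)[:4]:
        c=max(cv2.findContours(d['mask'].astype(np.uint8),0,1)[0],key=cv2.contourArea)
        w=plane('top',c.reshape(-1,2),z)[:,:2].astype(np.float32)
        print(n,round(d['p'],2),cv2.minAreaRect(w))
E
```

```text
lantern 0.94 ((574.5260009765625, -121.57725524902344), (76.3196792602539, 81.11607360839844), 37.947933197021484)
lantern 0.9 ((432.8927001953125, -11.417545318603516), (75.7624282836914, 78.02633666992188), 73.74593353271484)
lantern 0.56 ((566.9098510742188, 9.21042251586914), (73.39940643310547, 75.2947769165039), 4.491444110870361)
dimmer 0.56 ((516.4993896484375, -312.9549255371094), (175.60040283203125, 200.6434783935547), 83.5400619506836)
stand 0.62 ((569.1519165039062, 269.6599426269531), (212.47813415527344, 125.14904022216797), 21.940702438354492)
```

```bash
python3 -m creep '[{"x":0.48,"y":-0.92,"z":0.1,"az":0.39,"fingers":100},{"x":0.48,"y":-0.92,"z":0.1,"az":0.39,"fingers":100},{"x":0.48,"y":-0.92,"az":0.39,"fingers":100},{"x":0.48,"y":-0.92,"az":0.39,"fingers":100},{"x":0.48,"y":-0.92,"az":0.39,"fingers":100}]'; python3 -m creep '[{"x":0.48,"y":-0.92,"az":0.39,"fingers":100},{"x":0.48,"y":-0.92,"az":0.39,"fingers":100},{"x":0.48,"y":-0.92,"az":0.39,"fingers":100},{"x":0.48,"y":-0.92,"az":0.39,"fingers":100},{"x":0.48,"y":-0.92,"az":0.39,"fingers":100}]'; python3 -m creep '[{"x":0.48,"y":-0.92,"fingers":100},{"x":0.48,"y":-0.92,"fingers":100},{"fingers":100}]'
python3 - <<'E'
from h import *
from scipy.spatial.transform import Rotation as R
im=read_camera('wrist'); cv2.imwrite('pics/w1.png',im[...,::-1])
o=get_obs(); print(o['t'],o['eef_pos'],R.from_quat(o['eef_rot']).as_matrix()[:,1])
for n in ['lantern_cap','lantern']: print(n,[(np.round(d['location']),round(d['p'],2)) for d in place_of('wrist',n)])
E
```

```text
1.35 [277.89718031 559.79410006 231.27147565] [ 4.44663005e-01  8.95697945e-01 -6.17621610e-05]
lantern_cap []
lantern []$[0]: bad value
$[0]: bad value
$[0]: bad value
```

View pics/w1.png

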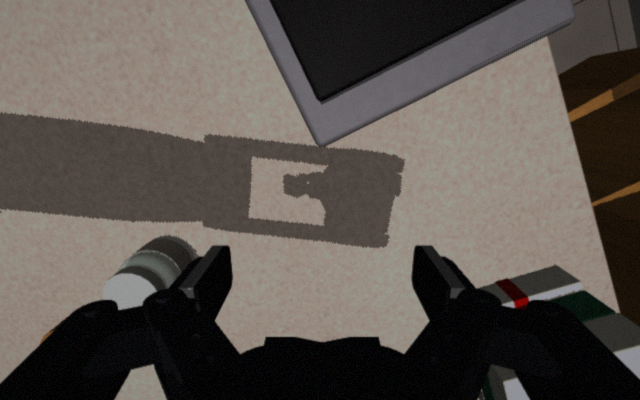

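The wrist picture shows only bare counter, because all the moves were refused. The rows probably need every field.

```bash
python3 -m creep '[{"x":0.48,"y":-0.92,"z":0.1,"ax":0,"ay":0,"az":0.39,"fingers":100},{"x":0.48,"y":-0.92,"z":0.1,"ax":0,"ay":0,"az":0.39,"fingers":100},{"x":0.48,"y":-0.92,"z":0,"ax":0,"ay":0,"az":0.39,"fingers":100},{"x":0.48,"y":-0.92,"z":0,"ax":0,"ay":0,"az":0.39,"fingers":100},{"x":0.48,"y":-0.92,"z":0,"ax":0,"ay":0,"az":0.39,"fingers":100}]'
```

```text
t: 2.08
eef_pos: [398.5, 328.4, 241.6]
eef_rot: [0.093, 0.996, 0.0, 0.0]
contact_force: [1.2, 0.1, 0.0]
opening: 1.0
grasp_force: 0.0
```

```bash
python3 -m creep '[{"x":0.48,"y":-0.92,"z":0,"ax":0,"ay":0,"az":0.39,"fingers":100},{"x":0.48,"y":-0.92,"z":0,"ax":0,"ay":0,"az":0.39,"fingers":100},{"x":0.48,"y":-0.92,"z":0,"ax":0,"ay":0,"az":0.39,"fingers":100},{"x":0.48,"y":-0.92,"z":0,"ax":0,"ay":0,"az":0.39,"fingers":100},{"x":0.48,"y":-0.92,"z":0,"ax":0,"ay":0,"az":0.39,"fingers":100}]'; python3 -m creep '[{"x":0.48,"y":-0.92,"z":0,"ax":0,"ay":0,"az":0,"fingers":100},{"x":0.48,"y":-0.92,"z":0,"ax":0,"ay":0,"az":0,"fingers":100},{"x":0,"y":0,"z":0,"ax":0,"ay":0,"az":0,"fingers":100}]'
python3 - <<'E'
from h import *
from scipy.spatial.transform import Rotation as R
im=read_camera('wrist'); cv2.imwrite('pics/w2.png',im[...,::-1])
o=get_obs(); print(o['t'],o['eef_pos'],R.from_quat(o['eef_rot']).as_matrix()[:,1])
for n in ['lantern_cap','lantern']: print(n,[(np.round(d['location']),round(d['p'],2)) for d in place_of('wrist',n)])
E
```

```text
t: 2.7
eef_pos: [518.6, 98.2, 241.6]
eef_rot: [-0.043, 0.999, 0.0, 0.0]
contact_force: [0.5, 0.6, -1.1]
opening: 0.999
grasp_force: 0.0
t: 3.08
eef_pos: [566.9, 4.6, 241.1]
eef_rot: [-0.04, 0.999, -0.0, 0.0]
contact_force: [-0.6, 1.0, 0.2]
opening: 0.997
grasp_force: 0.0
3.125 [566.2009721    6.37486656 241.0657147 ] [-8.06441576e-02  9.96742924e-01  2.53409557e-04]
lantern_cap [(array([436., -15., 138.]), 0.97), (array([572.,   6., 142.]), 0.69), (array([ 575., -123.,  143.]), 0.62)]
lantern [(array([431., -11.,  -2.]), 0.89), (array([ 577., -126.,   -1.]), 0.74), (array([569.,  14.,   2.]), 0.58)]
```

View pics/w2.png

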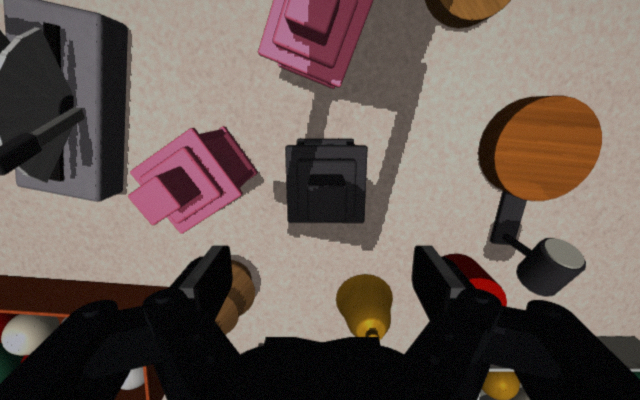

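The lantern is at (326,185), square to the fingers and centred between them (finger gap centre about 322). I descend and grip.

```bash
python3 -m creep '[{"x":0.04,"y":0.02,"z":-0.8,"ax":0,"ay":0,"az":0,"fingers":100},{"x":0,"y":0,"z":-0.8,"ax":0,"ay":0,"az":0,"fingers":100},{"x":0,"y":0,"z":-0.5,"ax":0,"ay":0,"az":0,"fingers":100},{"x":0,"y":0,"z":-0.2,"ax":0,"ay":0,"az":0,"fingers":100},{"x":0,"y":0,"z":0,"ax":0,"ay":0,"az":0,"fingers":0}]'; python3 -m creep '[{"x":0,"y":0,"z":0,"ax":0,"ay":0,"az":0,"fingers":0},{"x":0,"y":0,"z":0,"ax":0,"ay":0,"az":0,"fingers":0},{"x":0,"y":0,"z":0,"ax":0,"ay":0,"az":0,"fingers":0},{"x":0,"y":0,"z":0,"ax":0,"ay":0,"az":0,"fingers":0},{"x":0,"y":0,"z":0,"ax":0,"ay":0,"az":0,"fingers":0}]'
```

```text
t: 3.85
eef_pos: [567.6, 9.7, 126.3]
eef_rot: [-0.042, 0.999, 0.0, -0.0]
contact_force: [0.1, -0.5, 1.0]
opening: 0.818
grasp_force: 0.0
t: 4.47
eef_pos: [569.2, 8.4, 127.9]
eef_rot: [-0.042, 0.999, -0.0, 0.002]
contact_force: [0.7, -0.6, 6.2]
opening: 0.346
grasp_force: 61.1
```

```bash
python3 -m creep '[{"x":0,"y":0,"z":0.3,"ax":0,"ay":0,"az":0,"fingers":0},{"x":0,"y":0,"z":0.6,"ax":0,"ay":0,"az":0,"fingers":0},{"x":0,"y":0,"z":0.6,"ax":0,"ay":0,"az":0,"fingers":0},{"x":-0.05,"y":0.3,"z":0.1,"ax":0,"ay":0,"az":0,"fingers":0},{"x":-0.1,"y":0.6,"z":0,"ax":0,"ay":0,"az":0,"fingers":0}]'; python3 -m creep '[{"x":-0.1,"y":0.6,"z":0,"ax":0,"ay":0,"az":0,"fingers":0},{"x":-0.1,"y":0.6,"z":0,"ax":0,"ay":0,"az":0,"fingers":0},{"x":-0.1,"y":0.6,"z":0,"ax":0,"ay":0,"az":0,"fingers":0},{"x":-0.1,"y":0.6,"z":0,"ax":0,"ay":0,"az":0,"fingers":0},{"x":-0.1,"y":0.6,"z":0,"ax":0,"ay":0,"az":0,"fingers":0}]'; python3 -m creep '[{"x":-0.1,"y":0.6,"z":0,"ax":0,"ay":0,"az":0,"fingers":0},{"x":-0.1,"y":0.36,"z":0,"ax":0,"ay":0,"az":0,"fingers":0},{"x":0,"y":0,"z":0,"ax":0,"ay":0,"az":0,"fingers":0}]'
python3 - <<'E'
from h import *
im=read_camera('scene'); cv2.imwrite('pics/s3.png',cv2.resize(im[120:330,250:550],None,fx=2.5,fy=2.5)[...,::-1])
for n in ['lantern_cap','lantern','stand']: print(n,[(np.round(d['location']),round(d['p'],2)) for d in place_of('scene',n)])
E
```

```text
t: 5.1
eef_pos: [559.9, 54.3, 205.9]
eef_rot: [-0.041, 0.999, 0.0, -0.0]
contact_force: [0.0, 0.7, -4.2]
opening: 0.341
grasp_force: 60.0
t: 5.72
eef_pos: [533.4, 205.5, 204.4]
eef_rot: [-0.042, 0.999, -0.0, -0.002]
contact_force: [0.1, -0.1, -3.9]
opening: 0.343
grasp_force: 60.0
t: 6.1
eef_pos: [524.1, 252.9, 205.2]
eef_rot: [-0.043, 0.999, -0.0, -0.001]
contact_force: [-0.2, -1.5, -2.6]
opening: 0.342
grasp_force: 60.2
lantern_cap [(array([523., 253., 219.]), 0.9), (array([ 576., -121.,  138.]), 0.76), (array([431., -15., 143.]), 0.71), (array([ 524., -281.,   -0.]), 0.39), (array([ 437., -322.,  130.]), 0.26)]
lantern [(array([523., 256.,  80.]), 0.79), (array([ 576., -126.,    0.]), 0.66), (array([431., -12.,  -4.]), 0.62)]
stand [(array([527., 254.,   1.]), 0.74)]
```

View pics/s3.png

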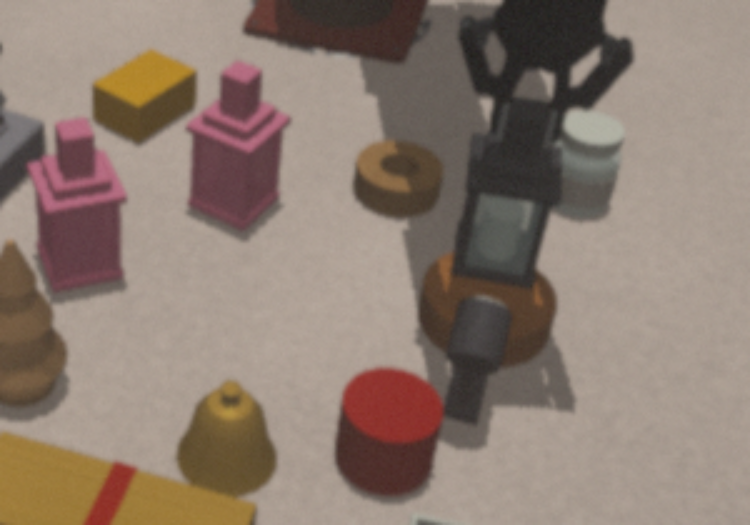

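The lantern hangs upright over the stand (crop pixel about (500,250)), with the stand at (488,300) below it. I lower it gently.

```bash
python3 -m creep '[{"x":0.07,"y":0,"z":-0.25,"ax":0,"ay":0,"az":0,"fingers":0},{"x":0,"y":0,"z":-0.25,"ax":0,"ay":0,"az":0,"fingers":0},{"x":0,"y":0,"z":-0.16,"ax":0,"ay":0,"az":0,"fingers":0},{"x":0,"y":0,"z":-0.06,"ax":0,"ay":0,"az":0,"fingers":0},{"x":0,"y":0,"z":0,"ax":0,"ay":0,"az":0,"fingers":0}]'; python3 -m creep '[{"x":0,"y":0,"z":-0.04,"ax":0,"ay":0,"az":0,"fingers":0},{"x":0,"y":0,"z":-0.02,"ax":0,"ay":0,"az":0,"fingers":0},{"x":0,"y":0,"z":0,"ax":0,"ay":0,"az":0,"fingers":0}]'
```

```text
t: 6.92
eef_pos: [528.8, 251.8, 170.0]
eef_rot: [-0.042, 0.999, -0.0, -0.0]
contact_force: [0.2, -0.7, -3.3]
opening: 0.344
grasp_force: 60.3
t: 7.3
eef_pos: [529.2, 251.9, 167.9]
eef_rot: [-0.042, 0.999, 0.0, 0.0]
contact_force: [-0.1, -0.2, -0.8]
opening: 0.348
grasp_force: 60.4
```

Weight is coming off; one more nudge down, then release.

```bash
python3 -m creep '[{"x":0,"y":0,"z":-0.02,"ax":0,"ay":0,"az":0,"fingers":0},{"x":0,"y":0,"z":-0.01,"ax":0,"ay":0,"az":0,"fingers":0},{"x":0,"y":0,"z":0,"ax":0,"ay":0,"az":0,"fingers":0}]'; python3 -m creep '[{"x":0,"y":0,"z":0,"ax":0,"ay":0,"az":0,"fingers":42},{"x":0,"y":0,"z":0,"ax":0,"ay":0,"az":0,"fingers":50},{"x":0,"y":0,"z":0,"ax":0,"ay":0,"az":0,"fingers":100},{"x":0,"y":0,"z":0,"ax":0,"ay":0,"az":0,"fingers":100},{"x":0,"y":0,"z":0,"ax":0,"ay":0,"az":0,"fingers":100}]';python3 -m creep '[{"x":0,"y":0,"z":0,"ax":0,"ay":0,"az":0,"fingers":100},{"x":0,"y":0,"z":0.5,"ax":0,"ay":0,"az":0,"fingers":100},{"x":0,"y":0,"z":1,"ax":0,"ay":0,"az":0,"fingers":100},{"x":0,"y":0,"z":1,"ax":0,"ay":0,"az":0,"fingers":100},{"x":0,"y":0,"z":0,"ax":0,"ay":0,"az":0,"fingers":100}]'
python3 - <<'E'
from h import *
im=read_camera('scene')
for n in ['lantern','stand','lever_grip','lever_pivot','tab_end','dimmer']: print(n,[(np.round(d['location']),round(d['p'],2)) for d in place_of('scene',n)][:4])
cv2.imwrite('pics/s4.png',cv2.resize(np.hstack([im[110:300,180:280],im[110:300,400:500]]),None,fx=3,fy=3)[...,::-1])
read_camera('top')
for n in ['lantern','stand','lever_grip','lever_pivot','tab_end','dimmer']: print(n,[(np.round(d['location']),round(d['p'],2)) for d in place_of('top',n)][:4])
E
```

```text
t: 7.68
eef_pos: [529.5, 252.0, 167.9]
eef_rot: [-0.042, 0.999, 0.0, 0.001]
contact_force: [-3.4, -2.2, 8.2]
opening: 0.339
grasp_force: 61.8
t: 8.3
eef_pos: [528.9, 251.8, 165.7]
eef_rot: [-0.042, 0.999, -0.0, -0.0]
contact_force: [1.3, -0.3, 0.7]
opening: 1.003
grasp_force: 0.0
t: 8.93
eef_pos: [531.4, 252.6, 296.7]
eef_rot: [-0.042, 0.999, 0.001, 0.005]
contact_force: [0.7, -0.3, -1.1]
opening: 1.002
grasp_force: 0.0
lantern [(array([ 578., -125.,    0.]), 0.87), (array([529., 254.,  42.]), 0.6)]
stand [(array([526., 255.,   2.]), 0.76)]
lever_grip [(array([758.,  84.,  -2.]), 0.45)]
lever_pivot []
tab_end [(array([ 558., -263.,  144.]), 0.65)]
dimmer [(array([ 519., -280.,   -0.]), 0.85)]
lantern [(array([435., -16.,  -2.]), 0.87), (array([ 576., -123.,   -0.]), 0.7), (array([ 564., -261.,  140.]), 0.64), (array([528., 252.,  41.]), 0.57)]
stand [(array([528., 254.,  -3.]), 0.67)]
lever_grip [(array([ 436., -316.,  133.]), 0.91), (array([528., 254.,  -2.]), 0.4)]
lever_pivot [(array([ 520., -285.,   50.]), 0.76), (array([711., 204.,   2.]), 0.33)]
tab_end [(array([ 564., -259.,  141.]), 0.59)]
dimmer [(array([ 520., -278.,   -1.]), 0.7)]
```

View pics/s4.png

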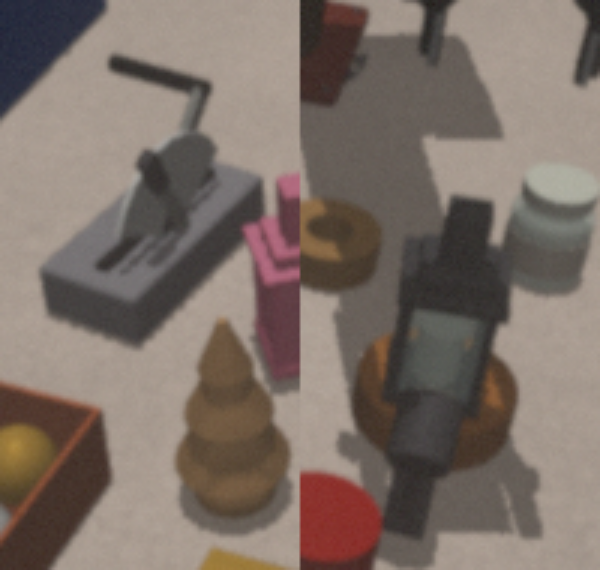

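The lantern stands upright at the stand's centre, within about 2 mm. In the left crop the lever's bar is at (160,70) and the tab's dark end at (155,170). Next I go above the bar, with the fingers closing along the dimmer's x.

```bash
python3 -m creep '[{"x":-0.14,"y":-0.83,"z":0,"ax":0,"ay":0,"az":-0.9,"fingers":100},{"x":-0.14,"y":-0.83,"z":0,"ax":0,"ay":0,"az":-0.9,"fingers":100},{"x":-0.14,"y":-0.83,"z":0,"ax":0,"ay":0,"az":-0.9,"fingers":100},{"x":-0.14,"y":-0.83,"z":0,"ax":0,"ay":0,"az":-0.9,"fingers":100},{"x":-0.14,"y":-0.83,"z":0,"ax":0,"ay":0,"az":-0.9,"fingers":100}]';python3 -m creep '[{"x":-0.14,"y":-0.83,"z":0,"ax":0,"ay":0,"az":-0.9,"fingers":100},{"x":-0.14,"y":-0.83,"z":0,"ax":0,"ay":0,"az":-0.9,"fingers":100},{"x":-0.14,"y":-0.83,"z":0,"ax":0,"ay":0,"az":-0.9,"fingers":100},{"x":-0.14,"y":-0.83,"z":0,"ax":0,"ay":0,"az":-0.9,"fingers":100},{"x":-0.14,"y":-0.83,"z":0,"ax":0,"ay":0,"az":-0.9,"fingers":100}]';python3 -m creep '[{"x":-0.14,"y":-0.83,"z":-0.2,"ax":0,"ay":0,"az":-0.9,"fingers":100},{"x":-0.14,"y":-0.83,"z":-0.2,"ax":0,"ay":0,"az":-0.9,"fingers":100},{"x":-0.14,"y":-0.83,"z":-0.3,"ax":0,"ay":0,"az":-0.9,"fingers":100},{"x":-0.14,"y":-0.83,"z":-0.24,"ax":0,"ay":0,"az":-0.9,"fingers":100},{"x":0,"y":0,"z":0,"ax":0,"ay":0,"az":0,"fingers":100}]'
python3 - <<'E'
from h import *
from scipy.spatial.transform import Rotation as R
im=read_camera('wrist'); cv2.imwrite('pics/w5.png',im[...,::-1])
o=get_obs(); print(o['t'],o['eef_pos'],R.from_quat(o['eef_rot']).as_matrix()[:,1],o['joint_positions'])
for n in ['lever_grip','lever_pivot','tab_end','dimmer']: print(n,[(np.round(d['location']),round(d['p'],2)) for d in place_of('wrist',n)][:3])
E
```

```text
t: 10.25
eef_pos: [493.6, 43.1, 291.0]
eef_rot: [0.271, 0.963, 0.0, 0.0]
contact_force: [0.3, 0.2, 0.0]
opening: 1.001
grasp_force: 0.0
t: 10.88
eef_pos: [458.6, -164.6, 291.1]
eef_rot: [0.555, 0.832, 0.0, 0.0]
contact_force: [-0.2, 0.1, -0.1]
opening: 0.998
grasp_force: 0.0
t: 11.5
eef_pos: [429.6, -331.1, 242.4]
eef_rot: [0.745, 0.668, -0.0, -0.001]
contact_force: [-0.6, 0.4, -0.0]
opening: 1.001
grasp_force: 0.0
11.55 [ 430.22937874 -329.89041438  243.10101737] [ 0.99434925 -0.10615266 -0.0010858 ] [-7.99775658e-01  1.54715182e-02  1.72785768e+00  2.14151855e-04
  1.39985070e+00 -6.93458516e-01]
lever_grip [(array([ 435., -320.,  135.]), 0.81)]
lever_pivot [(array([ 519., -283.,   47.]), 0.73)]
tab_end [(array([ 560., -263.,  143.]), 0.7)]
dimmer [(array([ 521., -282.,    1.]), 0.65)]
```

View pics/w5.png

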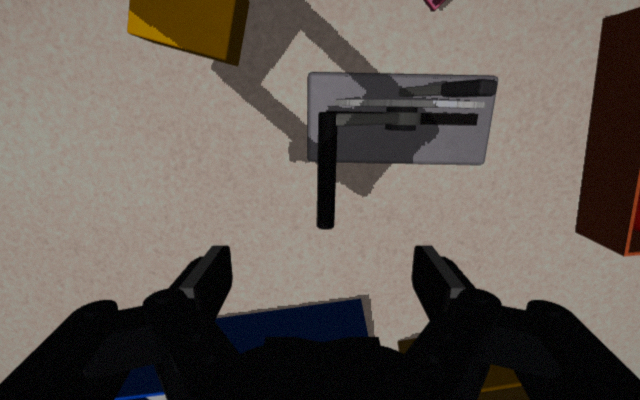

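The bar is at (327,170), parallel to the pads and centred between the fingers. The tab's dark end is at (468,88), which makes the tab about 1.30 rad. I descend and straddle the bar with a small play.

```bash
python3 -m creep '[{"x":0.09,"y":0.1,"z":-0.8,"ax":0,"ay":0,"az":0,"fingers":100},{"x":0,"y":0,"z":-0.8,"ax":0,"ay":0,"az":0,"fingers":100},{"x":0,"y":0,"z":-0.7,"ax":0,"ay":0,"az":0,"fingers":100},{"x":0,"y":0,"z":-0.22,"ax":0,"ay":0,"az":0,"fingers":60},{"x":0,"y":0,"z":0,"ax":0,"ay":0,"az":0,"fingers":26}]';python3 -m creep '[{"x":0,"y":0,"z":0,"ax":0,"ay":0,"az":0,"fingers":26},{"x":0,"y":0,"z":0,"ax":0,"ay":0,"az":0,"fingers":26},{"x":0,"y":0,"z":0,"ax":0,"ay":0,"az":0,"fingers":26},{"x":0,"y":0,"z":0,"ax":0,"ay":0,"az":0,"fingers":26}]'
python3 -c "
from h import *
from scipy.spatial.transform import Rotation as R
t=R.from_quat(get_obs()['eef_rot']).as_matrix()[:,1]; print(t)"
```

```text
t: 12.38
eef_pos: [435.7, -323.7, 118.1]
eef_rot: [0.743, 0.67, 0.0, -0.0]
contact_force: [0.6, 0.4, 1.1]
opening: 0.601
grasp_force: 0.0
t: 12.88
eef_pos: [435.5, -324.4, 118.2]
eef_rot: [0.743, 0.669, 0.0, 0.0]
contact_force: [-0.7, -0.4, -0.5]
opening: 0.264
grasp_force: 0.0
[ 9.94503677e-01 -1.04700350e-01  5.22858250e-04]
```

```bash
python3 -m creep '[{"x":0.26,"y":-0.03,"z":0.2,"ax":0,"ay":0,"az":0,"fingers":26},{"x":0.26,"y":-0.03,"z":0.18,"ax":0,"ay":0,"az":0,"fingers":26},{"x":0.32,"y":-0.036,"z":0.14,"ax":0,"ay":0,"az":0,"fingers":26},{"x":0.32,"y":-0.036,"z":0.1,"ax":0,"ay":0,"az":0,"fingers":26},{"x":0.34,"y":-0.039,"z":0.03,"ax":0,"ay":0,"az":0,"fingers":26}]';python3 -m creep '[{"x":0.34,"y":-0.039,"z":0,"ax":0,"ay":0,"az":0,"fingers":26},{"x":0.33,"y":-0.037,"z":-0.06,"ax":0,"ay":0,"az":0,"fingers":26},{"x":0.16,"y":-0.02,"z":-0.05,"ax":0,"ay":0,"az":0,"fingers":26},{"x":0.16,"y":-0.02,"z":-0.06,"ax":0,"ay":0,"az":0,"fingers":26},{"x":0,"y":0,"z":0,"ax":0,"ay":0,"az":0,"fingers":26}]'
python3 - <<'E'
from h import *
for c in ['scene','top','wrist']:
    im=read_camera(c)
    if c=='scene': cv2.imwrite('pics/s6.png',cv2.resize(im[80:240,160:320],None,fx=3.7,fy=3.7)[...,::-1])
    for n in ['lever_grip','lever_pivot','tab_end']: print(c,n,[(np.round(d['location']),round(d['p'],2)) for d in place_of(c,n)][:2])
E
```

```text
t: 13.5
eef_pos: [510.6, -333.2, 151.3]
eef_rot: [0.743, 0.669, -0.001, -0.0]
contact_force: [-3.8, -0.1, 2.4]
opening: 0.26
grasp_force: 1.9
t: 14.12
eef_pos: [560.3, -338.4, 141.3]
eef_rot: [0.743, 0.669, 0.0, -0.0]
contact_force: [-0.7, -0.3, -0.7]
opening: 0.258
grasp_force: 0.0
scene lever_grip [(array([ 559., -338.,  153.]), 0.69)]
scene lever_pivot []
scene tab_end [(array([ 560., -261.,  144.]), 0.45)]
top lever_grip [(array([ 558., -330.,  157.]), 0.59)]
top lever_pivot []
top tab_end [(array([ 564., -259.,  142.]), 0.69), (array([ 518., -280.,   -3.]), 0.16)]
wrist lever_grip [(array([ 559., -336.,  157.]), 0.7)]
wrist lever_pivot [(array([ 518., -280.,   49.]), 0.73)]
wrist tab_end [(array([ 556., -261.,  141.]), 0.57)]
```

View pics/s6.png

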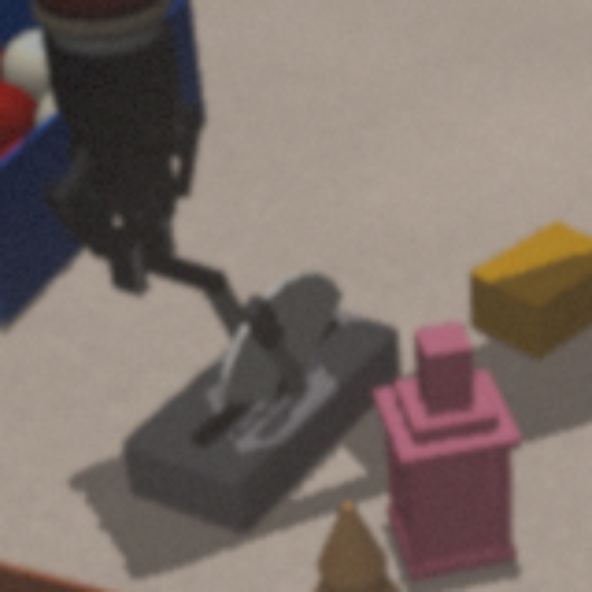

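The lever arm is at (230,300) and the tab's dark end at (265,325), nearly parallel. The numbers give lever 0.395 and tab 0.398 from vertical. I release, retreat and recheck.

```bash
python3 -m creep '[{"x":0,"y":0,"z":0,"ax":0,"ay":0,"az":0,"fingers":100},{"x":0,"y":0,"z":0,"ax":0,"ay":0,"az":0,"fingers":100},{"x":0,"y":0,"z":0,"ax":0,"ay":0,"az":0,"fingers":100},{"x":0,"y":0,"z":0,"ax":0,"ay":0,"az":0,"fingers":100},{"x":0,"y":0,"z":0.6,"ax":0,"ay":0,"az":0,"fingers":100}]';python3 -m creep '[{"x":0,"y":0,"z":1,"ax":0,"ay":0,"az":0,"fingers":100},{"x":-0.4,"y":-0.4,"z":1,"ax":0,"ay":0,"az":0,"fingers":100},{"x":-0.8,"y":-0.4,"z":0.2,"ax":0,"ay":0,"az":0,"fingers":100},{"x":-0.8,"y":-0.3,"z":0,"ax":0,"ay":0,"az":0,"fingers":100},{"x":0,"y":0,"z":0,"ax":0,"ay":0,"az":0,"fingers":100}]'
python3 - <<'E'
from h import *
P={}
for c in ['scene','top','wrist']*2:
    im=read_camera(c)
    for n in ['lever_grip','lever_pivot','tab_end']:
        for d in place_of(c,n)[:1]:
            P.setdefault(n,[]).append(d['location']); print(c,n,np.round(d['location']),round(d['p'],2))
cv2.imwrite('pics/w7.png',cv2.resize(np.vstack([im[:250],cv2.resize(read_camera('scene')[100:225,160:480],(640,250))]),None,fx=1.15,fy=1.15)[...,::-1])
pv=np.array([519.7,-281,50]); u=np.array([.9937,-.112,0])
for n in ['lever_grip','tab_end']:
    for p in P[n]: 
        r=np.array(p)-pv; print(n,round(np.arctan2(r@u,r[2]),3),round(np.hypot(r@u,r[2])))
for n in ['lantern','tree','bell','tin']: print(n,[(np.round(d['location']),round(d['p'],2)) for d in place_of('scene',n)][:3])
print(get_obs()['t'])
E
```

```text
t: 15.35
eef_pos: [558.1, -337.2, 168.8]
eef_rot: [0.743, 0.669, -0.001, -0.003]
contact_force: [0.2, -0.5, -0.4]
opening: 1.001
grasp_force: 0.0
t: 15.98
eef_pos: [457.8, -394.8, 282.4]
eef_rot: [0.744, 0.668, -0.0, 0.0]
contact_force: [1.3, -0.9, 0.5]
opening: 0.996
grasp_force: 0.0
scene lever_grip [ 558. -338.  156.] 0.54
scene tab_end [ 561. -260.  141.] 0.54
top lever_grip [ 560. -332.  154.] 0.64
top lever_pivot [ 519. -284.   53.] 0.8
wrist lever_grip [ 554. -336.  158.] 0.75
wrist lever_pivot [ 519. -279.   49.] 0.91
wrist tab_end [ 556. -261.  144.] 0.64
scene lever_grip [ 555. -338.  154.] 0.75
top lever_grip [ 556. -331.  154.] 0.7
top lever_pivot [ 517. -284.   50.] 0.59
top tab_end [ 564. -263.  138.] 0.53
wrist lever_grip [ 560. -338.  154.] 0.72
wrist lever_pivot [ 520. -282.   48.] 0.62
wrist tab_end [ 556. -260.  144.] 0.78
lever_grip 0.395 115
lever_grip 0.417 114
lever_grip 0.357 116
lever_grip 0.383 112
lever_grip 0.383 112
lever_grip 0.417 114
tab_end 0.401 99
tab_end 0.349 100
tab_end 0.442 97
tab_end 0.348 100
lantern [(array([530., 254.,  45.]), 0.95), (array([430., -13.,  -3.]), 0.74), (array([ 578., -124.,    2.]), 0.56)]
tree [(array([ 737., -111.,    2.]), 0.64)]
bell [(array([758.,  86.,  -5.]), 0.74), (array([ 736., -114.,    1.]), 0.32)]
tin [(array([717., 204.,  -5.]), 0.92)]
17.425
```

View pics/w7.png

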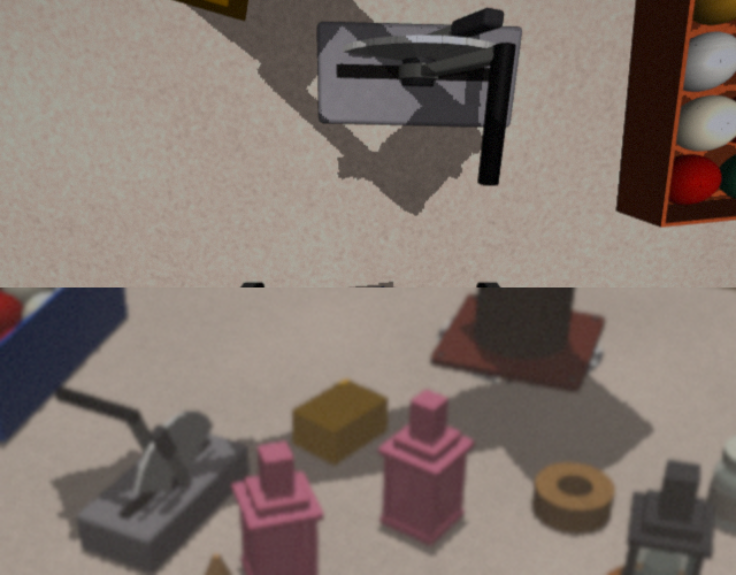

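The lever and the tab point the same way in both views: bar at (495,115) and tab end at (475,22) in the upper one. The mean angles agree at about 0.39 for both. The lantern is on the stand and the bystanders haven't moved.

```bash
python3 -c "
from cell import *
print(sign_off())"
```

```text
the job is handed in; nothing more can be done
None
```

The job is handed in, though `sign_off` returned no verdict: the lantern stands within about 2 mm of the stand's centre, the lever measures about 0.39 rad from vertical, within roughly 0.02 rad of the preset tab on average, and the tab, tree, bell and tin show no measurable shift.

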